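# Line up the prize cups by height for the prize-giving

### The arm

A 6-joint arm with a two-finger parallel gripper is mounted at the origin on the work surface. World frame = base frame: x ahead of the robot, y to its left, z up, the work surface at z = 0. Lengths are in mm, angles in rad, forces in N, time in s.
With the tool pointing down it reaches from about 275 to 750 mm from the base axis. Payload 10.2 kg.
Tool frame: the origin (TCP) lies at the very end of the fingers, on their centre line; the grasp point (between the pads) lies 19 mm behind it; x points along the fingers, y is the direction in which the jaws open and shut, and the axes are right-handed (so a half turn about x gives the same grasp; the last joint's range is limited). The gripper opens to 85 mm and grips with 20 to 120 N. Pads are 22 mm wide; open, the fingers measure 114 mm over their backs; the gripper's body (76 mm by 85 mm) begins 54 mm behind the grasp point. The pads swing forward as they close: fully open they stand 13 mm farther back than shut.
Start: joints at [0.97, 0.313, 1.498, -0, 1.331, -0.223], TCP at [193.673, 487.977, 231.294] pointing down, gripper open.
Joint ranges: [-2.94, 2.94], [-0.97, 2.17], [0.19, 2.56], [-1.23, 4.37], [0.02, 3.11], [-2.88, 2.88]. Speed limits (rad/s): [2.39, 2.39, 3.01, 3.14, 3.14, 3.14].

### API

Orientations are given as a unit quaternion [w, x, y, z].
In Python, from rig import ctrl, viewer, order gives the robot as it stands. The module is installed in compiled form; this text tells all that it offers.
- The arm moves only by the tool carry_out, never from a script. Its argument "deltas" is a list of rows, each a list of 7 numbers: the gripper command: -1 is fully open, 1 is shut, values between are in proportion, then the shift along the tool's x, y, z in mm, then the turn, a rotation vector about the tool's x, y, z in degrees. A call has exactly 5 rows; each row is the pose to reach, as a shift and turn from the pose commanded when the call began, along the tool's axes at that moment; what a row does not reach only later rows make up. A row lasts 1/8 s, in which the tool goes at most 62.5 mm and 10.7 degrees, less where a joint would pass 70% of its speed; a pose out of reach is approached as far as the arm can. A call with a gripper value outside its range is refused whole. The fingers move at their own pace and stop on an object; "newtons" is the grip in N (left out, the last holds). Time passes only in rows, so rows that repeat a pose let the fingers close, or fill a call up. It gives the time, the measured TCP pose, the force and the opening at its end, in the units of the state.
- ctrl.sense(): the state, without advancing time (a new reading comes with each control period).
- viewer.capture(name): name is "scene" or "top" or "wrist"; returns the picture (480x640x3 uint8, red, green, blue); there is no depth.
- viewer.calibration(name): a dict with "fx", "fy", "cx", "cy" (pixels), "xyz" and "attitude" of the camera in the world; the wrist camera has in their place "T_tool_cam" (4x4, takes a point from camera to tool coordinates, whose origin is the TCP and whose axes are the tool frame's). Camera axes: x right, y down, z forward; pixel columns grow to the right and rows downward; lengths in mm; the calibration is good to about 2 mm. A picture is of the moment at which its call begins: read the wrist's pose just before it. calibration takes no time and is no camera call.
- order.finish_job(): hands the job in, once; it reports no verdict.
The state is a dict: "time_s": time; "joints": joint angles; "dq": joint speeds; "tau": joint torques, N m; "eef_pos": TCP position; "ee_rot": TCP orientation; "force": force on the tool from outside, world axes, zero at the start; "wrist_torque": the same for the moment, N m; "grip_width": opening from 0.0 (shut) to 1.0 (fully open).
Only numpy, scipy, OpenCV 4.12 (cv2) and the standard library are available. Lean on these libraries where they do the work, as an engineer would, in place of code of your own. Each camera call takes 0.05 s, during which the arm holds its last target. There are 200 camera calls.

### The job

Line up the four small prize cups on the display plank for the prize-giving, each standing upright in the middle of its own felt pad, in order of height: the tallest on the pad next to the big challenge cup, then down to the shortest at the flower-pot end. Set the cups down without dropping or toppling any, and leave the challenge cup where it stands.

Things in the scene. Friction and masses are not known exactly. Their poses are not given: they have to be found in the camera images.
- cup_170_mid (a point): The tallest prize cup: a loose metal trophy cup 170 mm tall (to its rim) on a round dark wooden plinth 68 mm across, 35 mm high. The open bowl's outside is upright, 64 mm in diameter, for 59 mm below the rim. Two thin handles along y, 98 mm from tip to tip; the sides along x are free to grip. Point: on the axis, half-way up (85 mm above the underside), z up.
- cup_145_mid (a point): The second tallest prize cup: a loose metal trophy cup 145 mm tall (to its rim) on a round dark wooden plinth 62 mm across, 30 mm high. The open bowl's outside is upright, 59 mm in diameter, for 50 mm below the rim. Two thin handles along y, 91 mm from tip to tip; the sides along x are free to grip. Point: on the axis, half-way up (72.5 mm above the underside), z up.
- cup_120_mid (a point): The third tallest prize cup: a loose metal trophy cup 120 mm tall (to its rim) on a round dark wooden plinth 56 mm across, 25 mm high. The open bowl's outside is upright, 54 mm in diameter, for 41 mm below the rim. Two thin handles along y, 84 mm from tip to tip; the sides along x are free to grip. Point: on the axis, half-way up (60 mm above the underside), z up.
- cup_95_mid (a point): The shortest prize cup: a loose metal trophy cup 95 mm tall (to its rim) on a round dark wooden plinth 50 mm across, 20 mm high. The open bowl's outside is upright, 48 mm in diameter, for 33 mm below the rim. Two thin handles along y, 76 mm from tip to tip; the sides along x are free to grip. Point: on the axis, half-way up (47.5 mm above the underside), z up.
- pad_a: A grey felt disc, 96 mm across and 3 mm thick, fixed on the plank: one of four alike in a straight row at 110 mm spacing; the letters are in no particular order. Origin at the centre of its underside (28 mm above the table); a cup stands on its upper face, 31 mm above the table.
- pad_b: A grey felt disc, 96 mm across and 3 mm thick, fixed on the plank: one of four alike in a straight row at 110 mm spacing; the letters are in no particular order. Origin at the centre of its underside (28 mm above the table); a cup stands on its upper face, 31 mm above the table.
- pad_c: A grey felt disc, 96 mm across and 3 mm thick, fixed on the plank: one of four alike in a straight row at 110 mm spacing; the letters are in no particular order. Origin at the centre of its underside (28 mm above the table); a cup stands on its upper face, 31 mm above the table.
- pad_d: A grey felt disc, 96 mm across and 3 mm thick, fixed on the plank: one of four alike in a straight row at 110 mm spacing; the letters are in no particular order. Origin at the centre of its underside (28 mm above the table); a cup stands on its upper face, 31 mm above the table.
- plank: Fixed wooden display plank on the table, 760 mm long (y), 135 mm wide (x), 28 mm thick, the four pads along its middle line, centred 55 and 165 mm either side of its centre. Origin at the centre of its underside, on the table. The challenge cup stands on one end and a flower pot on the other, each 300 mm from the centre.
- challenge_cup: The big challenge cup: the same kind of two-handled trophy, 215 mm tall, 122 mm over its handles, 2.2 kg, standing loose on one end or the other of the plank. Origin at the centre of its underside.

How it is judged (in metres and radians):
At the end, for the whole second after the job is handed in: Cups 170, 145, 120, 95 mm tall stand in that order from the challenge cup outwards, each upright (4.5 degrees), released and at rest on its felt pad, within 15 mm of its centre along and across the plank (height within 6 mm). The challenge cup is upright and within 15 mm of its start (((y of challenge_cup in the frame of plank above 0 m and y of cup_170_mid in the frame of plank between 0.15 and 0.18 m) or (y of challenge_cup in the frame of plank below 0 m and y of cup_170_mid in the frame of plank between -0.18 and -0.15 m)) and x of cup_170_mid in the frame of plank between -0.015 and 0.015 m and height (world z) of cup_170_mid between 0.11 and 0.122 m and angle between each of cup_170_mid, cup_145_mid, cup_120_mid, cup_95_mid, challenge_cup's own z axis and vertical below 0.08 rad and linear speed of each of cup_170, cup_145, cup_120, cup_95 below 0.02 m/s and angular speed of each of cup_170, cup_145, cup_120, cup_95 below 0.2 rad/s and contact force between each of cup_170, cup_145, cup_120, cup_95 and the fingers below 0.05 N and ((y of challenge_cup in the frame of plank above 0 m and y of cup_145_mid in the frame of plank between 0.04 and 0.07 m) or (y of challenge_cup in the frame of plank below 0 m and y of cup_145_mid in the frame of plank between -0.07 and -0.04 m)) and x of cup_145_mid in the frame of plank between -0.015 and 0.015 m and height (world z) of cup_145_mid between 0.0975 and 0.1095 m and ((y of challenge_cup in the frame of plank above 0 m and y of cup_120_mid in the frame of plank between -0.07 and -0.04 m) or (y of challenge_cup in the frame of plank below 0 m and y of cup_120_mid in the frame of plank between 0.04 and 0.07 m)) and x of cup_120_mid in the frame of plank between -0.015 and 0.015 m and height (world z) of cup_120_mid between 0.085 and 0.097 m and ((y of challenge_cup in the frame of plank above 0 m and y of cup_95_mid in the frame of plank between -0.18 and -0.15 m) or (y of challenge_cup in the frame of plank below 0 m and y of cup_95_mid in the frame of plank between 0.15 and 0.18 m)) and x of cup_95_mid in the frame of plank between -0.015 and 0.015 m and height (world z) of cup_95_mid between 0.0725 and 0.0845 m and distance of challenge_cup from where it was at the start of the episode below 0.015 m); the robot touches nothing.
It fails at once if a prize cup is tipped by more than 40 degrees (angle between any of cup_170_mid, cup_145_mid, cup_120_mid, cup_95_mid's own z axis and vertical above 0.7 rad).
It fails at once if a prize cup is dropped: faster than 0.6 m/s with no finger on it, a fall of about 2 cm ((linear speed of cup_170 above 0.6 m/s and contact force between cup_170 and the fingers below 0.05 N) or (linear speed of cup_145 above 0.6 m/s and contact force between cup_145 and the fingers below 0.05 N) or (linear speed of cup_120 above 0.6 m/s and contact force between cup_120 and the fingers below 0.05 N) or (linear speed of cup_95 above 0.6 m/s and contact force between cup_95 and the fingers below 0.05 N)).
It fails at once if the challenge cup is shifted by more than 15 mm (distance of challenge_cup from where it was at the start of the episode above 0.015 m).
It also fails if it takes over 120 s, if anything falls off the work surface, if the arm or the gripper's body presses on something with over 40 N, if the wrist force passes 120 N, or if a joint passes its speed limit or range.

## Working session

There is one attempt and no reset: what is moved stays moved. The work goes in short steps, Python scripts to look and compute and a tool call to move; the robot and the scene stay as the last step left them, time stands still between calls to the robot, and variables do not carry over. Pictures are saved under pics/ and viewed, about 12 in all and at most 16, crops included, and the job is handed in when it is done.

Besides the shell and the picture viewer there is one more tool, called after "Request:" as name(argument=value, ...), one argument or row to a line, values as JSON. carry_out: Moves the arm, as the interface text tells. Its arguments: {"type":"object","properties":{"deltas":{"type":"array"},"newtons":{"type":"number"}},"required":["deltas"]}

```bash
mkdir -p pics
python3 - <<'E'
from rig import ctrl,viewer,order
import cv2
s=ctrl.sense();print(s)
for n in("scene","top"):
    cv2.imwrite(f"pics/{n}0.png",viewer.capture(n)[:,:,::-1]);print(n,viewer.calibration(n))
print(viewer.calibration("wrist"))
E
```

```text
{'time_s': 0.0, 'joints': array([ 9.69601637e-01,  3.13461222e-01,  1.49844412e+00,  3.51816698e-05,
        1.33096457e+00, -2.23427482e-01]), 'dq': array([ 4.13889491e-04, -3.19916091e-05,  1.53933169e-04, -2.57044808e-04,
       -2.28924258e-04,  6.43681868e-04]), 'tau': array([ 1.77437381e-03, -4.12266755e+01, -2.59744298e+01, -5.48268997e-05,
        4.08675929e-03, -4.66147483e-06]), 'eef_pos': array([193.51639274, 487.76580562, 230.72667591]), 'ee_rot': array([ 0.69433778,  0.13236211,  0.69472184, -0.13317989]), 'force': array([-1.04720462, -0.0487489 , -0.18236544]), 'wrist_torque': array([-0.0385381 , -0.0227107 ,  0.00059508]), 'grip_width': 0.9976150208158923}
scene {'fx': 547.8330387345832, 'fy': 547.8330387345832, 'cx': 316.43109202256335, 'cy': 233.76192980999656, 'xyz': array([1118.16033291, -290.99747586,  863.25581549]), 'attitude': array([-0.2861985 ,  0.79325305,  0.50737735, -0.17722368])}
top {'fx': 552.9368900440978, 'fy': 552.9368900440978, 'cx': 324.9062414547269, 'cy': 235.22057868675347, 'xyz': array([ 338.08568892,   14.44971535, 1107.13606098]), 'attitude': array([ 0.06260483, -0.70364189,  0.70401774, -0.07299144])}
{'fx': 332.24781097869135, 'fy': 332.24781097869135, 'cx': 319.85664950149, 'cy': 237.12606664791412, 'T_tool_cam': array([[ 8.34294265e-04, -2.58885583e-01,  9.65907635e-01,
        -1.43229347e+02],
       [ 9.99999651e-01,  2.60731334e-04, -7.93858919e-04,
         5.21966678e-02],
       [-4.63237571e-05,  9.65907960e-01,  2.58885710e-01,
        -6.46677833e+01],
       [ 0.00000000e+00,  0.00000000e+00,  0.00000000e+00,
         1.00000000e+00]])}
```

View pics/scene0.png

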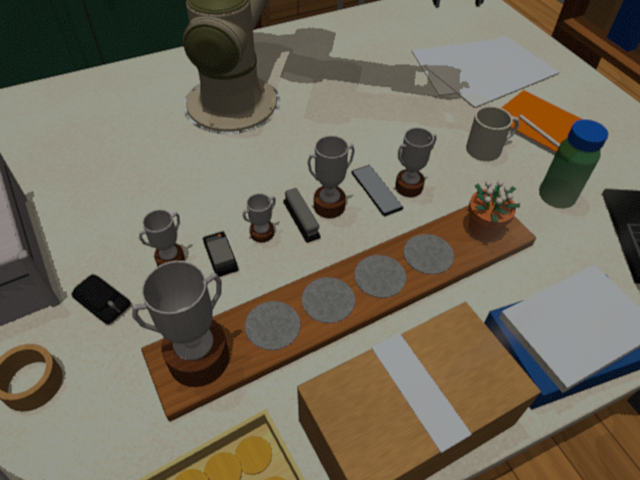

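View pics/top0.png

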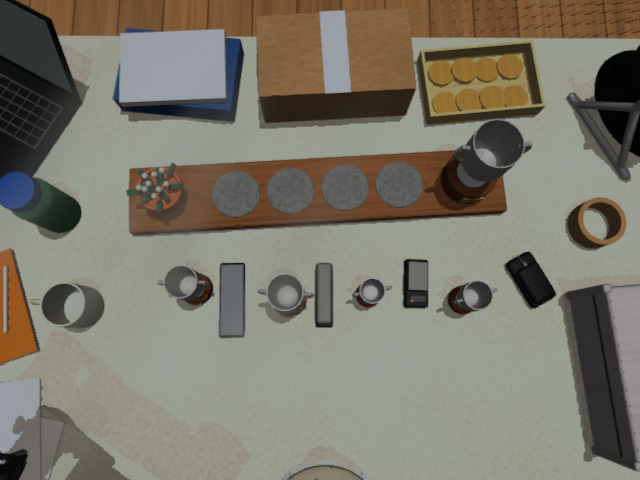

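Seen from the top, the cups from left (+y) to right are 145 at (182,281), 170 at (286,293), 95 at (370,291) and 120 at (477,295). The pads are at x ≈ 236, 290, 345 and 399, row ~190. The challenge cup is at the right (−y) end, so the order from right to left is 170, 145, 120, 95.

```bash
cat > h.py <<'E'
import numpy as np,cv2
from scipy.spatial.transform import Rotation as R
from rig import ctrl,viewer,order
def rot(q): return R.from_quat(np.roll(np.asarray(q,float),-1))
def cam(n,s=None):
    c=viewer.calibration(n)
    if n!="wrist": return c,rot(c["attitude"]).as_matrix(),np.array(c["xyz"])
    s=s or ctrl.sense();Rt=rot(s["ee_rot"]).as_matrix();T=c["T_tool_cam"]
    return c,Rt@T[:3,:3],Rt@T[:3,3]+s["eef_pos"]
def ray(n,uv,z,s=None):
    c,Rm,t=cam(n,s);d=Rm@np.array([(uv[0]-c["cx"])/c["fx"],(uv[1]-c["cy"])/c["fy"],1.])
    return t+d*(z-t[2])/d[2]
def proj(n,p,s=None):
    c,Rm,t=cam(n,s);q=Rm.T@(np.asarray(p,float)-t);return np.array([c["cx"]+c["fx"]*q[0]/q[2],c["cy"]+c["fy"]*q[1]/q[2]])
E
python3 - <<'E'
from h import *
im=cv2.imread("pics/top0.png")
hsv=cv2.cvtColor(im,cv2.COLOR_BGR2HSV)
# pads: grey inside plank
m=((hsv[:,:,1]<50)&(hsv[:,:,2]<150)).astype(np.uint8)*255
m[:150]=0;m[235:]=0;m[:,:205]=0;m[:,430:]=0
m=cv2.morphologyEx(m,cv2.MORPH_CLOSE,np.ones((5,5)));m=cv2.morphologyEx(m,cv2.MORPH_OPEN,np.ones((5,5)))
P=[]
for c in cv2.findContours(m,0,1)[0]:
    if cv2.contourArea(c)>500:
        e=cv2.fitEllipse(cv2.convexHull(c));p=ray("top",e[0],31);P.append(p);print("pad",np.round(e[0],1),np.round(e[1],1),p.round(1))
P=np.array(sorted(P,key=lambda p:p[1]));print(np.diff(P,axis=0).round(1),"yaw",np.degrees(np.arctan2(-(P[-1]-P[0])[0],(P[-1]-P[0])[1])))
for n,uv,z in((145,(182,281),145),(170,(286,293),170),(95,(370,291),95),(120,(477,295),120)): print(n,ray("top",uv,z).round(1))
s=ctrl.sense();print(rot(s["ee_rot"]).as_matrix().round(3))
big=cv2.resize(im[255:325,150:350],None,fx=4,fy=4,interpolation=cv2.INTER_CUBIC);b2=cv2.resize(im[255:325,340:540],None,fx=4,fy=4,interpolation=cv2.INTER_CUBIC)
cv2.imwrite("pics/crop.png",np.vstack([big,b2]))
E
```

```text
pad [235.4 193.5] [45.1 47.2] [632.6 177.9  31. ]
pad [290.1 190.4] [45.  46.8] [639.3  68.2  31. ]
pad [344.5 187.2] [44.8 46.7] [646.  -41.4  31. ]
pad [398.7 184.1] [44.5 46.5] [ 652.9 -151.1   31. ]
[[ -6.8 109.7   0. ]
 [ -6.8 109.5   0. ]
 [ -6.7 109.7   0. ]] yaw 3.5310752611017526
145 [443.9 248.6 145. ]
170 [420.8  66.4 170. ]
95 [430.9 -83.1  95. ]
120 [ 421.4 -272.2  120. ]
[[-0.001  0.369  0.929]
 [-0.001  0.929 -0.369]
 [-1.    -0.001 -0.   ]]
```

View pics/crop.png

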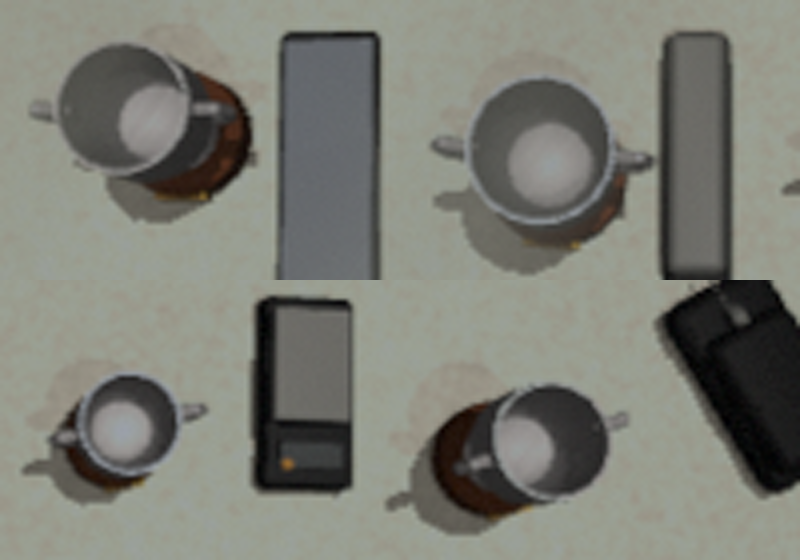

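```bash
cat >> h.py <<'E'
CUP={170:((285.25,292.25),(261.75,291.25),(312.5,295.25)),145:((181,282),(160,282.5),(203.75,283)),95:((372,291.25),(355,294.5),(391.25,287.5)),120:((477.75,295.75),(457.5,301.25),(495,290.5))}
def cup(n):
    c,a,b=CUP[n];p=ray("top",c,n);d=ray("top",a,n-.2*n)-ray("top",b,n-.2*n)
    return p,np.degrees(np.arctan2(-d[0],d[1]))
def delta(xyz,yaw):
    "shift (mm) and turn (deg) in tool axes to a tool-down pose whose y axis has the given world yaw"
    s=ctrl.sense();Rt=rot(s["ee_rot"]);y=np.radians(yaw);c,si=np.cos(y),np.sin(y)
    G=R.from_matrix(np.array([[0,c,si],[0,si,-c],[-1,0,0]]))
    return Rt.inv().apply(np.array(xyz)-s["eef_pos"]).round(1),np.degrees((Rt.inv()*G).as_rotvec()).round(1)
E
python3 - <<'E'
from h import *
for n in CUP: p,y=cup(n);print(n,p.round(1),round(y,1))
p,y=cup(170);print(delta([p[0],p[1],235],y))
E
```

```text
170 [422.   67.7 170. ] -4.5
145 [442.2 250.3 145. ] -0.7
95 [430.5 -86.7  95. ] 10.8
120 [ 420.  -273.4  120. ] 15.6
(array([  -4. , -306.2,  367.3]), array([72.9,  0. ,  0.1]))
```

Request:
carry_out(
  deltas=[
    [-1,-1,-36,44,8.8,0,0],
    [-1,-1,-72,88,17.6,0,0],
    [-1,-2,-108,132,26.4,0,0],
    [-1,-2,-144,176,35.2,0,0],
    [-1,-3,-180,220,44,0,0],
  ],
  newtons=60,
)

```text
time_s: 0.72
eef_pos: [332.2, 237.8, 234.2]
ee_rot: [0.593, 0.385, 0.593, -0.385]
force: [1.2, 0.0, 0.4]
grip_width: 1.0
```

Run:
```python
from h import *
p,y=cup(170);print(delta([p[0],p[1],235],y))
```

```text
(array([ -0.8,  12.6, 192. ]), array([28.6,  0. ,  0. ]))
```

Request:
carry_out(
  deltas=[
    [-1,0,3,50,7,0,0],
    [-1,0,6,100,15,0,0],
    [-1,0,9,150,22,0,0],
    [-1,-1,12.6,192,28.6,0,0],
    [-1,-1,12.6,192,28.6,0,0],
  ],
)

```text
time_s: 1.35
eef_pos: [423.1, 68.0, 234.9]
ee_rot: [-0.48, -0.519, -0.48, 0.519]
force: [-0.3, -0.3, 0.3]
grip_width: 1.0
```

Run:
```python
from h import *
p,y=cup(170);print(delta([p[0],p[1],132],y))
s=ctrl.sense();im=viewer.capture("wrist")[:,:,::-1].copy();cv2.imwrite("pics/w170.png",im)
print(proj("wrist",p,s),[proj("wrist",p+np.array(d),s).round(0) for d in([32,0,0],[-32,0,0],[0,32,0],[0,-32,0])])
```

```text
(array([102.9,  -1. ,   0.3]), array([0., 0., 0.]))
[317.38825806 251.20368154] [array([366., 248.]), array([269., 255.]), array([313., 203.]), array([321., 296.])]
```

View pics/w170.png

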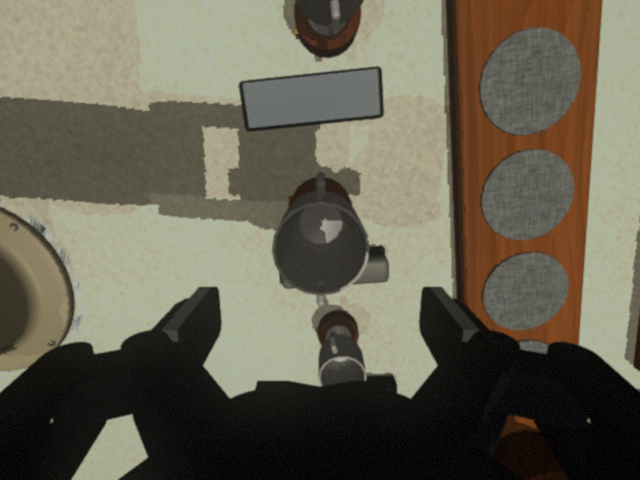

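The wrist view shows the 170 rim at (321,248), against (317,251) predicted. That is a 2 mm difference, so I'll correct for it and descend.

Request:
carry_out(
  deltas=[
    [-1,25,1,-1.5,0,0,0],
    [-1,50,1,-1.5,0,0,0],
    [-1,75,1,-1.5,0,0,0],
    [-1,95,1,-1.5,0,0,0],
    [-1,103,1,-1.5,0,0,0],
  ],
)

```text
time_s: 2.02
eef_pos: [422.6, 72.2, 131.5]
ee_rot: [-0.481, -0.517, -0.482, 0.518]
force: [0.2, 1.7, -0.1]
grip_width: 0.999
```

Request:
carry_out(
  deltas=[
    [0,0,0,0,0,0,0],
    [1,0,0,0,0,0,0],
    [1,0,0,0,0,0,0],
    [1,0,0,0,0,0,0],
    [1,0,0,0,0,0,0],
  ],
  newtons=60,
)

```text
time_s: 2.65
eef_pos: [423.9, 71.4, 133.2]
ee_rot: [0.481, 0.519, 0.481, -0.518]
force: [-0.6, 2.4, 7.1]
grip_width: 0.737
```

Request:
carry_out(
  deltas=[
    [1,-2,0,0,0,0,0],
    [1,-5,0,0,0,0,0],
    [1,-8,0,0,0,0,0],
    [1,-10,0,0,0,0,0],
    [1,-10,0,0,0,0,0],
  ],
)

```text
time_s: 3.28
eef_pos: [423.5, 71.2, 142.4]
ee_rot: [0.481, 0.518, 0.481, -0.518]
force: [1.0, -0.6, -5.1]
grip_width: 0.734
```

Run:
```python
from h import *
cv2.imwrite("pics/s1.png",viewer.capture("scene")[120:330,120:560,::-1])
s=ctrl.sense();print(s["force"],s["wrist_torque"],s["eef_pos"],s["grip_width"])
```

```text
[ 0.24908359 -0.39109875 -5.27163483] [0.05726241 0.02580342 0.0002255 ] [423.48411209  71.21792408 142.28094602] 0.7362882635498079
```

View pics/s1.png

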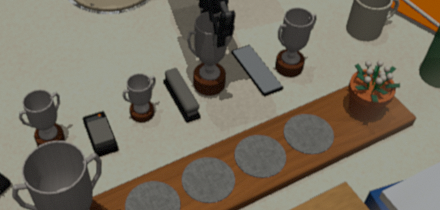

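Cup 170 is lifted: about 5 N, opening 0.736 (63 mm), upright. I'll raise it and carry it to the pad next to the challenge cup.

Request:
carry_out(
  deltas=[
    [1,-20,0,0,0,0,0],
    [1,-45,0,0,0,0,0],
    [1,-70,0,0,0,0,0],
    [1,-90,0,0,0,0,0],
    [1,-95,0,0,0,0,0],
  ],
)

```text
time_s: 3.95
eef_pos: [423.8, 71.2, 238.0]
ee_rot: [0.482, 0.519, 0.481, -0.518]
force: [-0.0, -0.6, -5.2]
grip_width: 0.737
```

Run:
```python
from h import *
print(delta([654,-148.5,235],3.5),ctrl.sense()["eef_pos"])
```

```text
(array([  3.4, 245.8, 202.1]), array([-7.7,  0. , -0.1])) [423.82087663  71.21427475 238.01479656]
```

Request:
carry_out(
  deltas=[
    [1,0,15,12,0,0,0],
    [1,0,42,34,-1,0,0],
    [1,1,75,61,-2,0,0],
    [1,1,110,90,-3,0,0],
    [1,2,145,119,-4,0,0],
  ],
)

```text
time_s: 4.58
eef_pos: [560.4, -60.1, 233.7]
ee_rot: [-0.498, -0.501, -0.499, 0.501]
force: [-0.5, -1.0, -5.5]
grip_width: 0.736
```

Run:
```python
from h import *
print(delta([654,-148.5,235],3.5),ctrl.sense()["eef_pos"])
```

```text
(array([-1.4, 93.9, 88. ]), array([-3.7, -0. ,  0.1])) [560.44632296 -60.12558568 233.74832545]
```

Request:
carry_out(
  deltas=[
    [1,0,32,30,-1,0,0],
    [1,0,60,57,-2,0,0],
    [1,0,80,76,-3,0,0],
    [1,0,92,87,-3.7,0,0],
    [1,0,94.5,89.5,-3.7,0,0],
  ],
)

```text
time_s: 5.2
eef_pos: [653.6, -149.5, 232.9]
ee_rot: [0.514, 0.485, 0.515, -0.485]
force: [1.0, 0.3, -6.8]
grip_width: 0.732
```

Request:
carry_out(
  deltas=[
    [1,12,0,0,0,0,0],
    [1,28,0,0,0,0,0],
    [1,44,0,0,0,0,0],
    [1,55,0,0,0,0,0],
    [1,60,0,0,0,0,0],
  ],
)

```text
time_s: 5.82
eef_pos: [653.2, -147.9, 174.4]
ee_rot: [0.515, 0.485, 0.515, -0.485]
force: [0.1, 0.4, -5.8]
grip_width: 0.737
```

Run:
```python
from h import *
print(delta([654,-148.5,163.5],3.5),ctrl.sense()["eef_pos"])
im=viewer.capture("top");cv2.imwrite("pics/t2.png",im[100:250,200:500,::-1].repeat(2,0).repeat(2,1))
```

```text
(array([10.9,  0.8,  0.6]), array([-0. , -0. ,  0.1])) [ 653.20520453 -147.94061008  174.3939411 ]
```

View pics/t2.png

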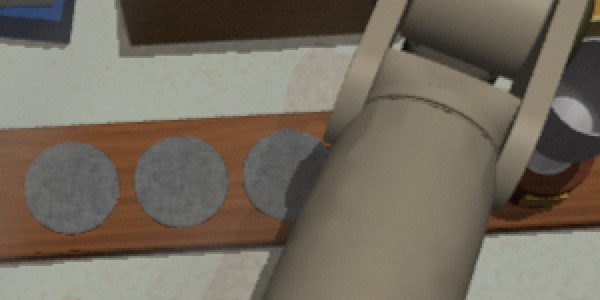

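Request:
carry_out(
  deltas=[
    [1,3,0.8,0.5,0,0,0],
    [1,6,0.8,0.5,0,0,0],
    [1,8,0.8,0.5,0,0,0],
    [1,9.5,0.8,0.5,0,0,0],
    [1,9.5,0.8,0.5,0,0,0],
  ],
)

```text
time_s: 6.5
eef_pos: [654.2, -148.5, 165.7]
ee_rot: [0.515, 0.485, 0.515, -0.485]
force: [-0.3, -0.1, -5.1]
grip_width: 0.734
```

Request:
carry_out(
  deltas=[
    [1,0.7,0,0,0,0,0],
    [1,1.4,0,0,0,0,0],
    [1,2,0,0,0,0,0],
    [1,2.5,0,0,0,0,0],
    [1,2.5,0,0,0,0,0],
  ],
)

```text
time_s: 7.12
eef_pos: [654.3, -148.6, 164.2]
ee_rot: [0.515, 0.485, 0.515, -0.485]
force: [-2.1, 0.2, 5.1]
grip_width: 0.731
```

Contact: the force went from −5 to +5 N. Releasing and rising.

Request:
carry_out(
  deltas=[
    [0.3,-0.5,0,0,0,0,0],
    [0,-0.5,0,0,0,0,0],
    [-1,-0.5,0,0,0,0,0],
    [-1,-0.5,0,0,0,0,0],
    [-1,-0.5,0,0,0,0,0],
  ],
)

```text
time_s: 7.75
eef_pos: [654.3, -148.6, 163.6]
ee_rot: [0.515, 0.485, 0.515, -0.485]
force: [-0.2, -0.7, 0.1]
grip_width: 1.003
```

Request:
carry_out(
  deltas=[
    [-1,-10,0,0,0,0,0],
    [-1,-30,0,0,0,0,0],
    [-1,-60,0,0,0,0,0],
    [-1,-90,0,0,0,0,0],
    [-1,-100,0,0,0,0,0],
  ],
)

```text
time_s: 8.38
eef_pos: [654.7, -148.7, 266.3]
ee_rot: [0.516, 0.485, 0.514, -0.484]
force: [0.3, 0.3, -1.2]
grip_width: 0.999
```

Run:
```python
from h import *
p,y=cup(145);print(delta([p[0]+1.5,p[1]+2,235],y))
s=ctrl.sense();im=viewer.capture("wrist")[:,:,::-1].copy();cv2.imwrite("pics/w2.png",im)
for q in([652.9,-151.1,201],[646,-41.4,31]): print(proj("wrist",q,s).round(0))
```

```text
(array([  30. , -186.6, -413.1]), array([ 4.1,  0.1, -0.2]))
[316. 254.]
[316. 106.]
```

View pics/w2.png

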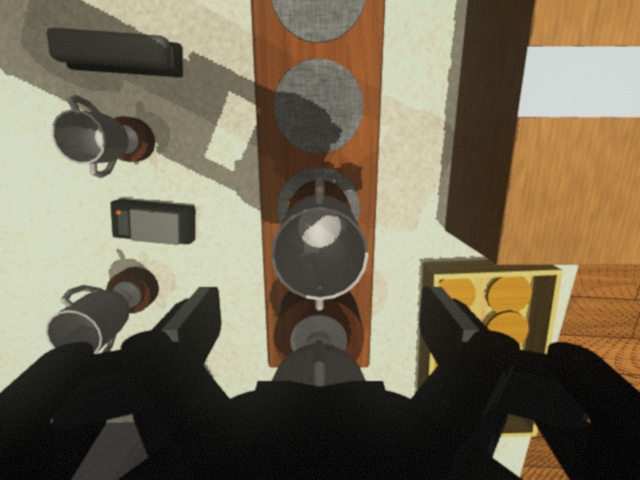

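Rim centre (320,253) against pad-centre prediction (316,254). The next pad shows the same +3 px bias, so cup 170 is within about 1 mm of its pad centre. Next, cup 145.

Request:
carry_out(
  deltas=[
    [-1,0,-22,-50,1,0,0],
    [-1,0,-46,-105,2,0,0],
    [-1,0,-70,-160,3,0,0],
    [-1,0,-95,-210,4,0,0],
    [-1,0,-118,-262,4,0,0],
  ],
)

```text
time_s: 9.05
eef_pos: [519.2, 107.3, 262.8]
ee_rot: [-0.497, -0.502, -0.498, 0.503]
force: [1.2, 0.6, 0.9]
grip_width: 1.001
```

Run:
```python
from h import *
print(delta([444,252,200],-.7))
```

```text
(array([  63. ,  -76.5, -143.9]), array([ 0.1, -0. ,  0.1]))
```

Request:
carry_out(
  deltas=[
    [-1,10,-25,-48,0,0,0],
    [-1,25,-50,-95,0,0,0],
    [-1,45,-70,-135,0,0,0],
    [-1,60,-76,-143,0,0,0],
    [-1,63,-76,-143,0,0,0],
  ],
)

```text
time_s: 9.68
eef_pos: [445.5, 249.4, 199.5]
ee_rot: [-0.497, -0.501, -0.498, 0.503]
force: [0.4, -0.6, 1.2]
grip_width: 0.999
```

Run:
```python
from h import *
print(delta([444,252,109],-.7))
# automatic rim check: dark bowl ellipse in wrist image
s=ctrl.sense();im=viewer.capture("wrist");cv2.imwrite("pics/w3.png",im[130:380,200:440,::-1])
print(proj("wrist",[444,252,145],s))
```

```text
(array([90.5, -1.3, -2.7]), array([0.2, 0.1, 0.1]))
[316.6777282  251.53888118]
```

View pics/w3.png

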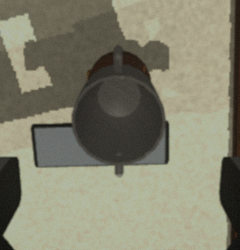

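Request:
carry_out(
  deltas=[
    [-1,20,-0.3,-5,0,0,0],
    [-1,45,-0.3,-5,0,0,0],
    [-1,70,-0.3,-5,0,0,0],
    [-1,85,-0.3,-5,0,0,0],
    [-1,90,-0.3,-5,0,0,0],
  ],
)

```text
time_s: 10.35
eef_pos: [446.2, 254.0, 110.5]
ee_rot: [-0.497, -0.503, -0.497, 0.503]
force: [0.4, -0.8, -0.7]
grip_width: 1.003
```

Request:
carry_out(
  deltas=[
    [0,0,0,0,0,0,0],
    [1,0,0,0,0,0,0],
    [1,0,0,0,0,0,0],
    [1,0,0,0,0,0,0],
    [1,0,0,0,0,0,0],
  ],
)

```text
time_s: 10.98
eef_pos: [446.1, 254.8, 112.0]
ee_rot: [0.498, 0.503, 0.497, -0.502]
force: [-2.7, -0.9, 5.3]
grip_width: 0.671
```

Request:
carry_out(
  deltas=[
    [1,-5,0,0,0,0,0],
    [1,-20,0,0,0,0,0],
    [1,-45,0,0,0,0,0],
    [1,-68,0,0,0,0,0],
    [1,-75,0,0,0,0,0],
  ],
)

```text
time_s: 11.6
eef_pos: [446.3, 254.8, 187.6]
ee_rot: [0.498, 0.503, 0.497, -0.501]
force: [0.2, 0.1, -4.6]
grip_width: 0.677
```

Run:
```python
from h import *
print(delta([648,-40,190],3.5))
```

```text
(array([ -2.1, 204.5, 292.9]), array([-4. , -0. , -0.2]))
```

Request:
carry_out(
  deltas=[
    [1,0,14,20,0,0,0],
    [1,0,36,52,-1,0,0],
    [1,0,64,92,-2,0,0],
    [1,-1,92,132,-3,0,0],
    [1,-1,120,172,-4,0,0],
  ],
)

```text
time_s: 12.22
eef_pos: [564.7, 80.1, 186.4]
ee_rot: [0.515, 0.484, 0.515, -0.485]
force: [0.4, 1.6, -3.7]
grip_width: 0.675
```

Run:
```python
from h import *
print(delta([648,-40,190],3.5))
```

```text
(array([ -3.7,  75.9, 124.9]), array([-0. , -0. ,  0.1]))
```

Request:
carry_out(
  deltas=[
    [1,-1,24,40,0,0,0],
    [1,-2,46,76,0,0,0],
    [1,-3,63,104,0,0,0],
    [1,-3,73,120,0,0,0],
    [1,-3,75,124,0,0,0],
  ],
)

```text
time_s: 12.85
eef_pos: [646.5, -38.6, 188.8]
ee_rot: [0.514, 0.485, 0.515, -0.485]
force: [-0.4, 0.9, -5.0]
grip_width: 0.675
```

Request:
carry_out(
  deltas=[
    [1,8,0,0,0,0,0],
    [1,20,0,0,0,0,0],
    [1,30,0,0,0,0,0],
    [1,37,0,0,0,0,0],
    [1,38,0,0,0,0,0],
  ],
)

```text
time_s: 13.48
eef_pos: [646.3, -37.7, 151.2]
ee_rot: [0.515, 0.484, 0.515, -0.485]
force: [-0.4, -0.3, -4.1]
grip_width: 0.671
```

Run:
```python
from h import *
print(delta([648,-40,142],3.5),ctrl.sense()["eef_pos"])
```

```text
(array([9.2, 1.6, 2.4]), array([-0. , -0. ,  0.1])) [646.26620795 -37.66275286 151.17255894]
```

Request:
carry_out(
  deltas=[
    [1,2,1.5,2.4,0,0,0],
    [1,4,1.5,2.4,0,0,0],
    [1,6,1.5,2.4,0,0,0],
    [1,7,1.5,2.4,0,0,0],
    [1,7.5,1.5,2.4,0,0,0],
  ],
)

```text
time_s: 14.1
eef_pos: [648.1, -40.1, 144.3]
ee_rot: [0.515, 0.485, 0.515, -0.485]
force: [-0.1, -0.1, -4.2]
grip_width: 0.672
```

Request:
carry_out(
  deltas=[
    [1,0.5,0,0,0,0,0],
    [1,1,0,0,0,0,0],
    [1,1.5,0,0,0,0,0],
    [1,2,0,0,0,0,0],
    [1,2,0,0,0,0,0],
  ],
)

```text
time_s: 14.72
eef_pos: [648.2, -40.2, 143.0]
ee_rot: [0.515, 0.485, 0.515, -0.485]
force: [-3.3, -0.8, 4.6]
grip_width: 0.678
```

Request:
carry_out(
  deltas=[
    [0.3,-0.5,0,0,0,0,0],
    [0,-0.5,0,0,0,0,0],
    [-1,-0.5,0,0,0,0,0],
    [-1,-0.5,0,0,0,0,0],
    [-1,-0.5,0,0,0,0,0],
  ],
)

```text
time_s: 15.35
eef_pos: [648.2, -40.1, 142.7]
ee_rot: [0.515, 0.485, 0.515, -0.485]
force: [1.1, -0.2, -0.2]
grip_width: 0.996
```

Request:
carry_out(
  deltas=[
    [-1,-10,0,0,0,0,0],
    [-1,-35,0,0,0,0,0],
    [-1,-70,0,0,0,0,0],
    [-1,-100,0,0,0,0,0],
    [-1,-110,0,0,0,0,0],
  ],
)

```text
time_s: 15.98
eef_pos: [648.6, -40.2, 255.3]
ee_rot: [0.516, 0.485, 0.514, -0.484]
force: [0.7, -0.4, 0.4]
grip_width: 0.996
```

Run:
```python
from h import *
print(delta([422,-271.5,230],15.6))
```

```text
(array([  24.6, -240.3,  217.2]), array([-12.1,   0.1,  -0.2]))
```

Request:
carry_out(
  deltas=[
    [-1,0,-35,20,0,0,0],
    [-1,0,-78,52,-2,0,0],
    [-1,0,-118,88,-5,0,0],
    [-1,0,-155,128,-8,0,0],
    [-1,5,-190,165,-12,0,0],
  ],
)

```text
time_s: 16.6
eef_pos: [467.0, -217.3, 247.5]
ee_rot: [0.563, 0.428, 0.563, -0.428]
force: [0.7, -0.6, 0.5]
grip_width: 0.999
```

Run:
```python
from h import *
print(delta([422,-271.5,185],15.6))
```

```text
(array([ 62.5, -57.9,  40.1]), array([-0., -0.,  0.]))
```

Request:
carry_out(
  deltas=[
    [-1,10,-25,18,0,0,0],
    [-1,28,-45,32,0,0,0],
    [-1,48,-56,39,0,0,0],
    [-1,62,-57,39,0,0,0],
    [-1,62.5,-57,39,0,0,0],
  ],
)

```text
time_s: 17.23
eef_pos: [423.8, -268.4, 184.4]
ee_rot: [0.562, 0.428, 0.563, -0.428]
force: [0.5, -0.2, 0.2]
grip_width: 1.003
```

Run:
```python
from h import *
print(delta([422,-271.5,88],15.6))
s=ctrl.sense();im=viewer.capture("wrist");cv2.imwrite("pics/w4.png",im[130:380,200:440,::-1])
print(proj("wrist",[422,-271.5,120],s))
```

```text
(array([96.4, -2.5,  2.7]), array([-0.1, -0.1,  0. ]))
[315.33764058 254.55524194]
```

View pics/w4.png

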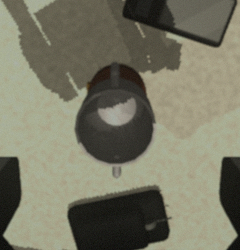

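The rim is at about (315.5,254), matching the prediction. Descend and grip.

Request:
carry_out(
  deltas=[
    [-1,20,-2.5,2.7,0,0,0],
    [-1,45,-2.5,2.7,0,0,0],
    [-1,70,-2.5,2.7,0,0,0],
    [-1,90,-2.5,2.7,0,0,0],
    [-1,96,-2.5,2.7,0,0,0],
  ],
)

```text
time_s: 17.9
eef_pos: [422.5, -271.9, 89.0]
ee_rot: [0.563, 0.428, 0.563, -0.428]
force: [0.5, -0.1, 0.3]
grip_width: 0.997
```

Request:
carry_out(
  deltas=[
    [0,0,0,0,0,0,0],
    [1,0,0,0,0,0,0],
    [1,0,0,0,0,0,0],
    [1,0,0,0,0,0,0],
    [1,0,0,0,0,0,0],
  ],
)

```text
time_s: 18.52
eef_pos: [422.7, -272.8, 90.7]
ee_rot: [0.564, 0.428, 0.562, -0.428]
force: [-1.2, 0.7, 6.5]
grip_width: 0.615
```

Request:
carry_out(
  deltas=[
    [1,-5,0,0,0,0,0],
    [1,-25,0,0,0,0,0],
    [1,-60,0,0,0,0,0],
    [1,-100,0,0,0,0,0],
    [1,-115,0,0,0,0,0],
  ],
)

```text
time_s: 19.15
eef_pos: [422.6, -272.6, 206.3]
ee_rot: [0.564, 0.428, 0.562, -0.428]
force: [-0.2, 0.4, -2.7]
grip_width: 0.618
```

Run:
```python
from h import *
print(delta([422,69.5,205],3.5))
```

```text
(array([   0.5,   90.6, -329.9]), array([12. ,  0.2, -0.1]))
```

Request:
carry_out(
  deltas=[
    [1,-8,8,-28,1,0,0],
    [1,-15,18,-64,3,0,0],
    [1,-15,29,-106,6,0,0],
    [1,-15,40,-148,9,0,0],
    [1,-15,52,-190,12,0,0],
  ],
)

```text
time_s: 19.77
eef_pos: [421.1, -73.8, 218.4]
ee_rot: [0.514, 0.485, 0.515, -0.485]
force: [0.4, 0.5, -2.9]
grip_width: 0.615
```

Run:
```python
from h import *
print(delta([422,69.5,205],3.5),delta([641,70,205],3.5))
```

```text
(array([  13.5,    9.3, -143. ]), array([-0.2, -0. ,  0.1])) (array([  13.2,  227.9, -130.7]), array([-0.2, -0. ,  0.1]))
```

Request:
carry_out(
  deltas=[
    [1,0,5,-38,0,0,0],
    [1,0,12,-76,0,0,0],
    [1,4,30,-108,0,0,0],
    [1,8,58,-126,0,0,0],
    [1,12,98,-131,0,0,0],
  ],
)

```text
time_s: 20.4
eef_pos: [511.7, 62.7, 206.4]
ee_rot: [0.515, 0.484, 0.516, -0.485]
force: [0.5, -0.6, -1.6]
grip_width: 0.617
```

Request:
carry_out(
  deltas=[
    [1,4,40,0,0,0,0],
    [1,10,80,0,0,0,0],
    [1,25,110,0,0,0,0],
    [1,45,126,0,0,0,0],
    [1,60,130,0,0,0,0],
  ],
)

```text
time_s: 21.02
eef_pos: [641.1, 69.2, 144.7]
ee_rot: [0.514, 0.484, 0.516, -0.485]
force: [0.1, 0.4, -2.4]
grip_width: 0.612
```

Run:
```python
from h import *
print(delta([641,69.5,122],3.5),ctrl.sense()["eef_pos"])
```

```text
(array([22.7, -0. , -0.3]), array([-0. , -0. ,  0.2])) [641.10559561  69.19468667 144.71154914]
```

Request:
carry_out(
  deltas=[
    [1,7,0,0,0,0,0],
    [1,13,0,0,0,0,0],
    [1,18,0,0,0,0,0],
    [1,20.5,0,0,0,0,0],
    [1,21.5,0,0,0,0,0],
  ],
)

```text
time_s: 21.65
eef_pos: [641.4, 69.2, 126.0]
ee_rot: [0.515, 0.485, 0.515, -0.485]
force: [-1.0, 1.3, -3.9]
grip_width: 0.619
```

Request:
carry_out(
  deltas=[
    [1,0.5,0,0,0,0,0],
    [1,1,0,0,0,0,0],
    [1,1.5,0,0,0,0,0],
    [1,2,0,0,0,0,0],
    [1,2,0,0,0,0,0],
  ],
)

```text
time_s: 22.28
eef_pos: [641.3, 69.2, 123.7]
ee_rot: [0.515, 0.485, 0.515, -0.485]
force: [0.7, 0.3, -4.4]
grip_width: 0.616
```

Not in contact yet.

Request:
carry_out(
  deltas=[
    [1,0.5,0,0,0,0,0],
    [1,1,0,0,0,0,0],
    [1,1.5,0,0,0,0,0],
    [1,2,0,0,0,0,0],
    [1,2,0,0,0,0,0],
  ],
)

```text
time_s: 22.9
eef_pos: [641.4, 69.2, 121.8]
ee_rot: [0.515, 0.485, 0.515, -0.485]
force: [-0.2, 0.0, -3.6]
grip_width: 0.613
```

Request:
carry_out(
  deltas=[
    [1,0.4,0,0,0,0,0],
    [1,0.8,0,0,0,0,0],
    [1,1.2,0,0,0,0,0],
    [1,1.6,0,0,0,0,0],
    [1,1.6,0,0,0,0,0],
  ],
)

```text
time_s: 23.52
eef_pos: [641.4, 69.2, 121.7]
ee_rot: [0.515, 0.485, 0.515, -0.485]
force: [-5.4, -0.2, 9.0]
grip_width: 0.615
```

Contact. Release, rise, then go to cup 95.

Request:
carry_out(
  deltas=[
    [0.3,-0.8,0,0,0,0,0],
    [0,-0.8,0,0,0,0,0],
    [-1,-0.8,0,0,0,0,0],
    [-1,-0.8,0,0,0,0,0],
    [-1,-0.8,0,0,0,0,0],
  ],
)

```text
time_s: 24.15
eef_pos: [641.4, 69.1, 120.8]
ee_rot: [0.515, 0.485, 0.515, -0.485]
force: [-0.2, 0.9, 0.7]
grip_width: 1.001
```

Request:
carry_out(
  deltas=[
    [-1,-10,0,0,0,0,0],
    [-1,-35,0,0,0,0,0],
    [-1,-70,0,0,0,0,0],
    [-1,-100,0,0,0,0,0],
    [-1,-110,0,0,0,0,0],
  ],
)

```text
time_s: 24.78
eef_pos: [641.9, 69.2, 233.4]
ee_rot: [0.516, 0.486, 0.514, -0.484]
force: [0.7, 0.2, -0.8]
grip_width: 1.003
```

Run:
```python
from h import *
print(delta([432.5,-85,160],10.8))
```

```text
(array([  72.7, -218.6,  141.2]), array([-7.3,  0. , -0.2]))
```

Request:
carry_out(
  deltas=[
    [-1,0,-40,10,0,0,0],
    [-1,0,-90,30,-2,0,0],
    [-1,5,-140,60,-4,0,0],
    [-1,15,-180,95,-6,0,0],
    [-1,30,-205,125,-7,0,0],
  ],
)

```text
time_s: 25.4
eef_pos: [442.6, -68.7, 200.6]
ee_rot: [0.544, 0.452, 0.544, -0.452]
force: [1.1, 0.3, -0.1]
grip_width: 1.0
```

Run:
```python
from h import *
print(delta([432.5,-85,160],10.8))
```

```text
(array([ 40.6, -12.9,  14.2]), array([-0.3,  0. , -0. ]))
```

Request:
carry_out(
  deltas=[
    [-1,10,-6,7,0,0,0],
    [-1,22,-12,13,0,0,0],
    [-1,34,-12,13,0,0,0],
    [-1,39,-12,13,0,0,0],
    [-1,39,-12,13,0,0,0],
  ],
)

```text
time_s: 26.02
eef_pos: [435.0, -82.5, 161.7]
ee_rot: [0.543, 0.452, 0.544, -0.452]
force: [0.1, 0.5, 0.5]
grip_width: 1.006
```

Run:
```python
from h import *
print(delta([432.5,-85,67],10.8))
s=ctrl.sense();im=viewer.capture("wrist");cv2.imwrite("pics/w5.png",im[130:380,200:440,::-1])
print(proj("wrist",[432.5,-85,95],s))
```

```text
(array([94.7, -2.9,  2.1]), array([-0.3, -0. ,  0. ]))
[314.72993176 252.68783581]
```

View pics/w5.png

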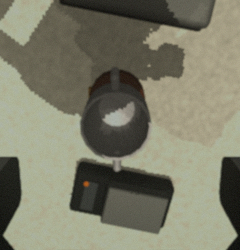

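The rim is at about (315,254.5), matching to 1 mm.

Request:
carry_out(
  deltas=[
    [-1,20,-2.7,3,0,0,0],
    [-1,45,-2.7,3,0,0,0],
    [-1,70,-2.7,3,0,0,0],
    [-1,88,-2.7,3,0,0,0],
    [-1,94.5,-2.7,3,0,0,0],
  ],
)

```text
time_s: 26.7
eef_pos: [432.7, -86.1, 67.1]
ee_rot: [0.543, 0.452, 0.544, -0.452]
force: [-0.1, -0.7, 0.3]
grip_width: 1.002
```

Request:
carry_out(
  deltas=[
    [0,0,0,0,0,0,0],
    [1,0,0,0,0,0,0],
    [1,0,0,0,0,0,0],
    [1,0,0,0,0,0,0],
    [1,0,0,0,0,0,0],
  ],
)

```text
time_s: 27.32
eef_pos: [433.2, -86.6, 68.6]
ee_rot: [0.544, 0.452, 0.543, -0.452]
force: [-2.8, -0.1, 6.2]
grip_width: 0.546
```

Request:
carry_out(
  deltas=[
    [1,-5,0,0,0,0,0],
    [1,-20,0,0,0,0,0],
    [1,-50,0,0,0,0,0],
    [1,-80,0,0,0,0,0],
    [1,-90,0,0,0,0,0],
  ],
)

```text
time_s: 27.95
eef_pos: [433.2, -86.6, 159.1]
ee_rot: [0.544, 0.453, 0.542, -0.452]
force: [0.3, 0.2, -1.9]
grip_width: 0.54
```

Run:
```python
from h import *
print(delta([434,179,160],3.5))
```

```text
(array([  -1.3,   49. , -261. ]), array([ 7. ,  0.1, -0.1]))
```

Request:
carry_out(
  deltas=[
    [1,0,8,-40,1,0,0],
    [1,0,17,-92,2,0,0],
    [1,0,28,-147,4,0,0],
    [1,0,39,-203,6,0,0],
    [1,0,48,-255,7,0,0],
  ],
)

```text
time_s: 28.58
eef_pos: [433.1, 175.0, 156.8]
ee_rot: [0.515, 0.485, 0.515, -0.485]
force: [0.4, 0.5, -1.5]
grip_width: 0.543
```

Run:
```python
from h import *
print(delta([634.5,179.5,145],3.5))
```

```text
(array([ 11.7, 201.4,   7.6]), array([-0.1,  0. ,  0.1]))
```

Request:
carry_out(
  deltas=[
    [1,0,35,3,0,0,0],
    [1,2,85,5,0,0,0],
    [1,5,138,7,0,0,0],
    [1,10,184,7.6,0,0,0],
    [1,11,200,7.6,0,0,0],
  ],
)

```text
time_s: 29.2
eef_pos: [634.9, 177.2, 144.1]
ee_rot: [0.514, 0.484, 0.515, -0.486]
force: [0.3, 0.2, -1.4]
grip_width: 0.548
```

Run:
```python
from h import *
print(delta([634.5,179.5,103],3.5))
```

```text
(array([41.1, -0.2, -2.3]), array([-0.1,  0. ,  0.1]))
```

Request:
carry_out(
  deltas=[
    [1,10,0,-2,0,0,0],
    [1,22,0,-2,0,0,0],
    [1,33,0,-2,0,0,0],
    [1,40,0,-2,0,0,0],
    [1,41.5,0,-2,0,0,0],
  ],
)

```text
time_s: 29.82
eef_pos: [633.3, 179.6, 104.6]
ee_rot: [0.515, 0.485, 0.515, -0.485]
force: [-0.1, -0.3, -1.4]
grip_width: 0.543
```

Request:
carry_out(
  deltas=[
    [1,0.5,0,0,0,0,0],
    [1,1,0,0,0,0,0],
    [1,1.5,0,0,0,0,0],
    [1,2,0,0,0,0,0],
    [1,2,0,0,0,0,0],
  ],
)

```text
time_s: 30.45
eef_pos: [633.6, 179.6, 103.0]
ee_rot: [0.515, 0.485, 0.515, -0.485]
force: [-0.0, 0.7, -1.5]
grip_width: 0.543
```

Request:
carry_out(
  deltas=[
    [1,0.5,0,0,0,0,0],
    [1,1,0,0,0,0,0],
    [1,1.5,0,0,0,0,0],
    [1,2,0,0,0,0,0],
    [1,2,0,0,0,0,0],
  ],
)

```text
time_s: 31.08
eef_pos: [633.6, 179.6, 100.9]
ee_rot: [0.515, 0.485, 0.515, -0.485]
force: [-0.3, -0.7, -2.0]
grip_width: 0.543
```

Request:
carry_out(
  deltas=[
    [1,0.4,0,0,0,0,0],
    [1,0.8,0,0,0,0,0],
    [1,1.2,0,0,0,0,0],
    [1,1.6,0,0,0,0,0],
    [1,1.6,0,0,0,0,0],
  ],
)

```text
time_s: 31.7
eef_pos: [633.6, 179.6, 99.7]
ee_rot: [0.515, 0.485, 0.515, -0.485]
force: [-1.6, -0.4, 1.8]
grip_width: 0.539
```

Contact (+1.8 N, from −2). Release, rise and back away so the top camera sees everything.

Request:
carry_out(
  deltas=[
    [0.5,-0.3,0,0,0,0,0],
    [0.2,-0.3,0,0,0,0,0],
    [-1,-0.3,0,0,0,0,0],
    [-1,-0.3,0,0,0,0,0],
    [-1,-0.3,0,0,0,0,0],
  ],
)

```text
time_s: 32.33
eef_pos: [633.7, 179.6, 99.7]
ee_rot: [0.515, 0.485, 0.515, -0.485]
force: [-0.2, 0.2, 0.4]
grip_width: 0.998
```

Request:
carry_out(
  deltas=[
    [-1,-10,0,0,0,0,0],
    [-1,-35,0,0,0,0,0],
    [-1,-70,0,0,0,0,0],
    [-1,-100,0,0,0,0,0],
    [-1,-120,0,0,0,0,0],
  ],
)

```text
time_s: 32.95
eef_pos: [633.9, 179.7, 222.3]
ee_rot: [0.515, 0.485, 0.514, -0.484]
force: [-0.3, -0.4, 0.2]
grip_width: 0.993
```

Request:
carry_out(
  deltas=[
    [-1,0,-40,0,0,0,0],
    [-1,0,-95,0,0,0,0],
    [-1,0,-150,0,0,0,0],
    [-1,0,-205,0,0,0,0],
    [-1,0,-250,0,0,0,0],
  ],
)

```text
time_s: 33.58
eef_pos: [382.3, 164.4, 220.5]
ee_rot: [0.515, 0.485, 0.515, -0.484]
force: [0.1, -0.6, 0.5]
grip_width: 1.001
```

Run:
```python
from h import *
s=ctrl.sense();print(s["eef_pos"],s["force"])
im=viewer.capture("top")[:,:,::-1].copy();b=cv2.resize(im[110:240,120:530],None,fx=1.95,fy=1.95,interpolation=cv2.INTER_CUBIC)
pads=[[652.9,-151.1],[646,-41.4],[639.3,68.2],[632.6,177.9]]
for (x,y),h in zip(pads,(170,145,120,95)):
    u=proj("top",[x,y,31+h]);r=(proj("top",[x+{170:32,145:29.5,120:27,95:24}[h],y,31+h])-u)
    cv2.circle(b,tuple(int(v) for v in ((u-[120,110])*1.95)),int(np.hypot(*r)*1.95),(0,255,0),1)
cv2.imwrite("pics/t3.png",b)
cv2.imwrite("pics/s3.png",viewer.capture("scene")[:,:,::-1])
```

```text
[382.26968625 164.44318413 220.46299984] [ 0.13076919 -0.56020482  0.45564445]
```

View pics/t3.png

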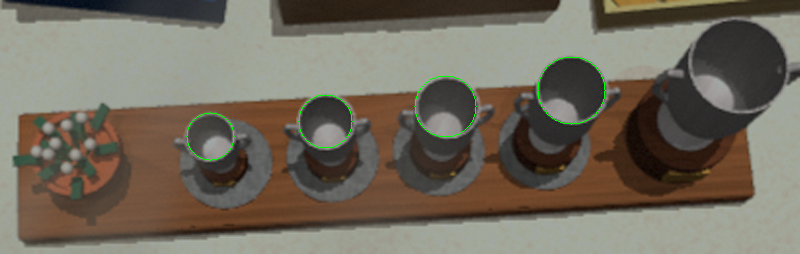

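View pics/s3.png

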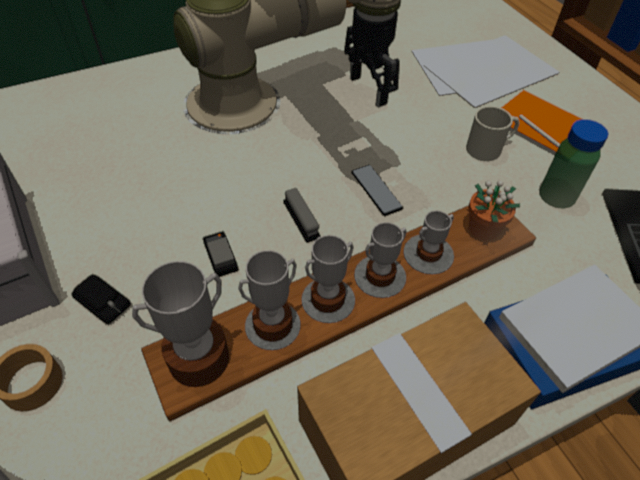

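The top view shows all four rims sitting on the predicted pad-centre circles (rows 90, 107, 122 and 136). In the scene view the cups stand upright in descending order from the challenge cup, which has not moved. Nothing is touching the gripper.

```bash
python3 -c "
from rig import order
print(order.finish_job())"
```

```text
the job is handed in; nothing more can be done
None
```

The four prize cups now stand on the plank in order of height: 170, 145, 120 and 95 mm, running from the challenge cup to the flower pot. I gripped each one across its free sides, set it down until I felt light contact, released it, and handed the job in at about 34 s.

- **Position:** in the last top view, all four rims match the circles predicted for their pad centres to within a few mm, well inside the 15 mm limit.
- **State:** the last scene view shows every cup upright and released, the arm clear, and the challenge cup where it started.
- **Disagreement:** the top and wrist cameras differed by a steady 2–3 mm, which I allowed for in the grasps and placings.
- **Failures:** none of my checks failed. The job reports no verdict, so I have not seen the official result.

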